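# Chill only the plate under the cake

### The job

The cake has been moved to the other chilled display plate. Without pinching it, gently push the toggle lever of the plate under the cake over so it snaps to ON (towards its green mark), and likewise push the empty plate's lever over so it snaps to OFF (towards its red mark). Pick nothing up, and leave the cake, jar, ramekin and tart where they stand.

Things in the scene. Friction and masses are not known exactly. Their poses are not given: they have to be found in the camera images.
- plate_one: The empty chilled display plate, left or right on the table; lever starts at ON. Fixed and level, yaw within 0.3 rad. Origin on the table under the middle of its white lever pod, 70 x 140 x 36 mm (x, y, z); x points to the round plate (radius 92 mm, 42 mm high, centre at x = 170 mm), y to the green ON mark. Marks on the pod's top: green at y = +56 mm, red (OFF) at y = -56 mm.
- plate_two: The same kind of plate, carrying the cake, on the other side; lever starts at OFF. Fixed and level, yaw within 0.3 rad. Origin on the table under the middle of its white lever pod, 70 x 140 x 36 mm (x, y, z); x points to the round plate (radius 92 mm, 42 mm high, centre at x = 170 mm), y to the green ON mark. Marks on the pod's top: green at y = +56 mm, red (OFF) at y = -56 mm.
- lever_one (a joint): Lever angle of plate_one: +0.5 rad at the ON stop (leans to the unit's +y, green mark), 0 upright, -0.5 at the OFF stop (-y, red mark). Level axis along the unit's x, 30 mm above the table, mid-pod. A spring presses it to the side it leans to (about 3 N at the knob at a stop, nothing at upright); 0.1 rad past upright it snaps over by itself.
- lever_two (a joint): Lever angle of plate_two: +0.5 rad at the ON stop (leans to the unit's +y, green mark), 0 upright, -0.5 at the OFF stop (-y, red mark). Level axis along the unit's x, 30 mm above the table, mid-pod. A spring presses it to the side it leans to (about 3 N at the knob at a stop, nothing at upright); 0.1 rad past upright it snaps over by itself.
- lever_one_knob (a point): Centre of the black ball knob (radius 12 mm) on the steel stem (radius 5 mm) of the empty plate's lever, 65 mm from its axis: 87 mm above the table at a stop, 95 mm upright, 31 mm to either side of the pod's middle at the stops.
- lever_two_knob (a point): Centre of the ball knob of the lever on the cake's plate; same sizes.
- plate_two_top (a point): Centre of the dark slate top (42 mm above the table) of the plate under the cake.
- cake: Loose cream cake with a red band and red rosettes, 110 mm across and about 80 mm tall with its rosettes, on a gold board 140 mm across; origin at the centre of the board's underside, z up.
- jar: Loose amber jar with brass lid, 56 mm across, 75 mm tall; stands nearer the robot, between the pods. Origin at the centre of its underside, z up.
- ramekin: Loose blue ceramic bowl (ramekin), 72 mm across, 40 mm tall; stands on the far left (+y) side, nearer the robot. Origin at the centre of its underside, z up.
- tart: Loose round tart with a red berry, 64 mm across, about 34 mm tall; stands on the far right (-y) side, nearer the robot. Origin at the centre of its underside, z up.
Mind the look-alikes: they are no part of the job. There is more than one size of the cake; the one meant has the size given above. Several things look just like the ramekin: the one meant starts nearest to the robot's base.

How it is judged (in metres and radians):
At the end, for the whole second after the job is handed in: Both levers rest against their new stops: the cake's plate at ON (joint above 0.42 rad), the empty plate's at OFF (below -0.42 rad). The cake stands on its plate within 35 mm of the plate's centre; cake, jar, ramekin and tart are upright, at rest and within 15 mm of where they started (value of joint lever_two above 0.42 rad and value of joint lever_one below -0.42 rad and velocity of joint lever_two below 0.1 rad/s and velocity of joint lever_one above -0.1 rad/s and horizontal distance between cake and plate_two_top below 0.035 m and distance of each of cake, jar, ramekin, tart from where it was at the start of the episode below 0.015 m and angle between each of cake, jar, ramekin, tart's own z axis and vertical below 0.15 rad and linear speed of each of cake, jar, ramekin, tart below 0.02 m/s); the robot touches nothing.
It fails at once if a lever or its plate is pinched or forced (over 25 N from the fingers) (contact force between the fingers and plate_one above 25 N or contact force between the fingers and plate_two above 25 N).
It fails at once if the cake is lifted (10 mm), carried or pushed (20 mm) or tipped (distance of cake from where it was at the start of the episode above 0.02 m or angle between cake's own z axis and vertical above 0.3 rad or height (world z) of cake above 0.052 m).
It fails at once if the amber jar is lifted (10 mm), carried or pushed (20 mm) or tipped (distance of jar from where it was at the start of the episode above 0.02 m or angle between jar's own z axis and vertical above 0.3 rad or height (world z) of jar above 0.01 m).
It fails at once if the blue ramekin is lifted (10 mm), carried or pushed (20 mm) or tipped (distance of ramekin from where it was at the start of the episode above 0.02 m or angle between ramekin's own z axis and vertical above 0.3 rad or height (world z) of ramekin above 0.01 m).
It fails at once if the tart is lifted (10 mm), carried or pushed (20 mm) or tipped (distance of tart from where it was at the start of the episode above 0.02 m or angle between tart's own z axis and vertical above 0.3 rad or height (world z) of tart above 0.01 m).
It also fails if it takes over 42 s, if anything falls off the work surface, if the arm or the gripper's body presses on something with over 40 N, if the wrist force passes 120 N, or if a joint passes its speed limit or range.

### The arm

A 6-joint arm with a two-finger parallel gripper is mounted at the origin on the work surface. World frame = base frame: x ahead of the robot, y to its left, z up, the work surface at z = 0. Lengths are in mm, angles in degrees, forces in N, time in s.
With the tool pointing down it reaches from about 325 to 750 mm from the base axis. Payload 7.6 kg.
Tool frame: the origin (TCP) lies at the very end of the fingers, on their centre line; the grasp point (between the pads) lies 19 mm behind it; z points along the fingers, y is the line along which they close (so a half turn about z gives the same grasp; the last joint's range is limited). The gripper opens to 85 mm and grips with 20 to 120 N. Pads are 22 mm wide; open, the fingers measure 114 mm over their backs; the gripper's body (76 mm by 85 mm) begins 54 mm behind the grasp point. The pads swing forward as they close: fully open they stand 13 mm farther back than shut.
Start: joints at [-79.257, 2.991, 80.254, -0, 96.75, -4.028], TCP at [133.875, -507.665, 231.323] pointing down, gripper open.
Joint ranges: [-166.34, 166.34], [-52.06, 124.39], [6.96, 135.62], [-60.46, 240.46], [14.63, 156.25], [-167.68, 167.68]. Speed limits (degrees/s): [147.25, 147.25, 172.46, 180, 180, 180].

### API

Orientations are given as [roll, pitch, yaw] about the fixed x, y, z axes, in that order (R = Rz(yaw) Ry(pitch) Rx(roll)).
In Python, from cell import status, optics, job gives the robot as it stands. The module is installed in compiled form; this text tells all that it offers.
- The arm moves only by the tool send_rows, never from a script. Its arguments are lists of equal length, an entry for each row: "offset": the shift along the tool's x, y, z in units of 0.3 m (1.0 is 0.3 m), a list of three; "twist": the turn about the tool's z in units of 1.5 rad (1.0 is 1.5 rad). A call has 1 to 5 rows; each row is the pose to reach, as a shift and turn from the pose commanded when the call began, along the tool's axes at that moment; what a row does not reach only later rows make up. A row lasts 1/10 s, in which the tool goes at most 50 mm and 8.59 degrees, less where a joint would pass 70% of its speed; a pose out of reach is approached as far as the arm can. A call with a number of a shift or a turn outside -1 to 1 is refused whole. A call with a gripper value outside its range is refused whole. "jaw" is the finger opening in mm, from 0 to 85.4, set as the call begins (left out, the last holds). The fingers move at their own pace and stop on an object; "squeeze" is the grip in N (left out, the last holds). Time passes only in rows, so rows that repeat a pose let the fingers close. It gives the time, the measured TCP pose, the force, the opening and the grip force at its end, in the units of the state.
- status.get_state(): the state, without advancing time (a new reading comes with each control period).
- optics.capture(name): name is "scene" or "top" or "wrist"; returns the picture (384x512x3 uint8, red, green, blue); there is no depth.
- optics.get_calibration(name): a dict with "mtx" (3x3 intrinsics, pixels), "T" (4x4, takes a point from camera to world coordinates); the wrist camera has in their place "mount" (4x4, takes a point from camera to tool coordinates, whose origin is the TCP and whose axes are the flange's). Camera axes: x right, y up, looking along -z (the intrinsics and any distortion apply to the point x, -y, -z); pixel columns grow to the right and rows downward; lengths in mm; the calibration is good to about 2 mm. A picture is of the moment at which its call begins: read the wrist's pose just before it. get_calibration takes no time and is no camera call.
- job.hand_in(): hands the job in; it is judged then, once.
The state is a dict: "time": time; "joint_pos": joint angles; "qd": joint speeds; "tau": joint torques, N m; "ee_pos": TCP position; "ee_rot": TCP orientation; "wrist_force": force on the tool from outside, world axes, zero at the start; "wrist_torque": the same for the moment, N m; "width": finger opening in mm; "gripper_force": force on a finger pad.
Only numpy, scipy, OpenCV 4.12 (cv2) and the standard library are available. Lean on these libraries where they do the work, as an engineer would, in place of code of your own. Each camera call takes 0.05 s, during which the arm holds its last target. There are 200 camera calls.

## Working session

There is one attempt and no reset: what is moved stays moved. The work goes in short steps, Python scripts to look and compute and a tool call to move; the robot and the scene stay as the last step left them, time stands still between calls to the robot, and variables do not carry over. Pictures are saved under pics/ and viewed, at most 10 in all, crops included, and the job is handed in when it is done.

Besides the shell and the picture viewer there is one more tool, called after "Request:" in YAML: its name, and indented under it one key for each argument. send_rows: Moves the arm, as the interface text tells. Its arguments: {"type":"object","properties":{"offset":{"type":"array","items":{"type":"array","items":{"type":"number"}}},"twist":{"type":"array","items":{"type":"number"}},"jaw":{"type":"number"},"squeeze":{"type":"number"}},"required":["offset","twist"]}

```bash
mkdir -p pics; python3 - <<'E'
from cell import status, optics
import cv2, numpy as np
s=status.get_state(); print(s['time'],s['ee_pos'],s['ee_rot'],s['width'])
for n in ("scene","top"):
    im=optics.capture(n); cv2.imwrite(f"pics/{n}.png",im[:,:,::-1])
    c=optics.get_calibration(n); print(n,{k:np.round(v,3).tolist() if not isinstance(v,str) else v for k,v in c.items()})
E
```

```text
0.0 [ 133.82476337 -507.33906067  230.44195783] [-1.79907462e+02 -5.96554690e-03  1.47716875e+01] 85.4178711459689
scene {'mtx': [[492.18, 0.0, 254.87], [0.0, 492.18, 189.829], [0.0, 0.0, 1.0]], 'T': [[0.231, -0.596, 0.769, 1741.276], [0.973, 0.125, -0.195, -272.617], [0.021, 0.793, 0.609, 1009.326], [0.0, 0.0, 0.0, 1.0]]}
top {'mtx': [[384.792, 0.0, 261.651], [0.0, 384.792, 198.341], [0.0, 0.0, 1.0]], 'T': [[0.12, 0.971, -0.206, 314.189], [-0.993, 0.118, -0.021, -1.999], [0.004, 0.207, 0.978, 1280.882], [0.0, 0.0, 0.0, 1.0]]}
```

View pics/scene.png

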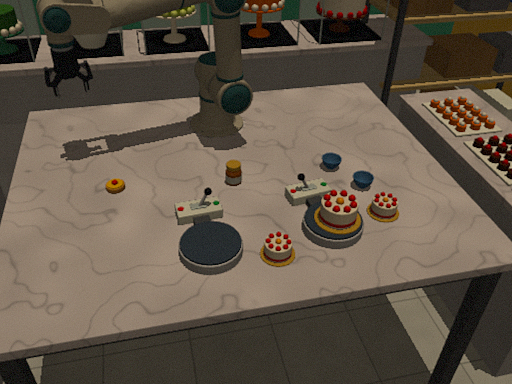

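View pics/top.png

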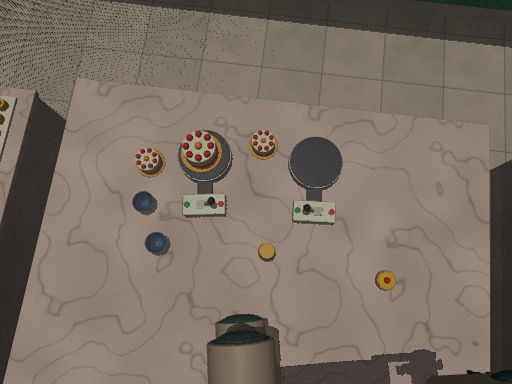

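The scene view shows the empty plate at (211,243) with its pod at (199,208), the big cake on its plate at (338,215) with its pod at (307,191), the jar at (233,172) and the tart at (115,185). In the top view the cake's pod is at (204,204), with green at (187,205), red at (221,204) and the knob near (211,201), so it is OFF. The empty plate's pod is at (313,212), with green at (298,210), red at (331,212) and the knob near (306,209), so it is ON.

Look-alikes, top view pixels:
- Cakes at (148,160) and (263,142) are small and off the plates. The one meant is at (200,148).
- Ramekins are at (144,202) and (157,243). The one meant is (157,243), nearest the base.
- Two pods: they are told apart by which plate carries the cake.

```bash
cat > h.py <<'E'
import cv2, numpy as np
from cell import optics
def ray(n,px):
    c=optics.get_calibration(n); K=np.array(c['mtx']);T=np.array(c['T'])
    d=np.linalg.solve(K,[px[0],px[1],1.]); d=T[:3,:3]@[d[0],-d[1],-d[2]]
    return T[:3,3],d/np.linalg.norm(d)
def onz(n,px,z):
    o,d=ray(n,px); return o+d*(z-o[2])/d[2]
def tri(a,pa,b,pb):
    (o,d),(p,e)=ray(a,pa),ray(b,pb)
    t=np.linalg.lstsq(np.c_[d,-e],p-o,rcond=None)[0]
    A,B=o+d*t[0],p+e*t[1]; return (A+B)/2,np.linalg.norm(A-B)
def blobs(im,mask,box,amin=4):
    m=np.zeros_like(mask);x0,y0,x1,y1=box;m[y0:y1,x0:x1]=mask[y0:y1,x0:x1]
    n,_,st,ce=cv2.connectedComponentsWithStats(m.astype(np.uint8))
    return [(st[i,4],np.round(ce[i],1)) for i in range(1,n) if st[i,4]>=amin]
E
python3 - <<'E'
from h import *
bx={'top':{'two':(178,188,232,220),'one':(288,196,340,228)},'scene':{'two':(283,170,333,206),'one':(172,184,226,224)}}
rows=[]
for n in bx:
    im=cv2.imread(f'pics/{n}.png'); h=cv2.cvtColor(im,cv2.COLOR_BGR2HSV); H,S,V=cv2.split(h)
    for p,b in bx[n].items():
        for k,m in dict(green=(H>40)&(H<90)&(S>110)&(V>40),red=((H<8)|(H>172))&(S>120)&(V>70),black=V<40).items():
            for a,c in blobs(im,m,b): print(n,p,k,a,c,*[np.round(onz(n,c,z)[:2]) for z in ((36,) if k!='black' else (87,))])
    c=np.vstack([cv2.resize(im[b[1]:b[3],b[0]:b[2]],(480,290),interpolation=cv2.INTER_CUBIC) for b in bx[n].values()])
    rows.append(c)
    if n=='top':
        for nm,px,z in (('jar',(267,252),70),('cake',(200,148),110),('ram',(157,243),40),('tart',(386,281),30)): print(nm,np.round(onz(n,px,z)))
cv2.imwrite('pics/crop.png',cv2.resize(np.hstack(rows),(800,480)))
E
```

```text
top two green 19 [186.4 203.8] [528. 268.]
top two red 27 [220.3 203.2] [544. 157.]
top two black 21 [211.2 200.3] [540. 181.]
top one green 17 [297.4 209.5] [553. -97.]
top one red 27 [331.3 211.6] [ 560. -208.]
top one black 24 [306.4 207.3] [ 554. -121.]
jar [401. -14.  70.]
cake [700. 238. 110.]
ram [389. 340.  40.]
tart [ 359. -401.   30.]
scene two green 17 [323.2 183.7] [526. 269.]
scene two red 18 [292.6 190.6] [542. 159.]
scene two red 11 [331.2 192. ] [575. 279.]
scene two red 62 [327.3 199.7] [610. 253.]
scene two black 34 [300.6 176.7] [540. 182.]
scene two black 20 [307.6 203. ] [672. 162.]
scene one green 17 [215.8 202.5] [551. -95.]
scene one red 22 [180.5 208.5] [ 557. -207.]
scene one black 36 [207.4 191.2] [ 554. -121.]
```

View pics/crop.png

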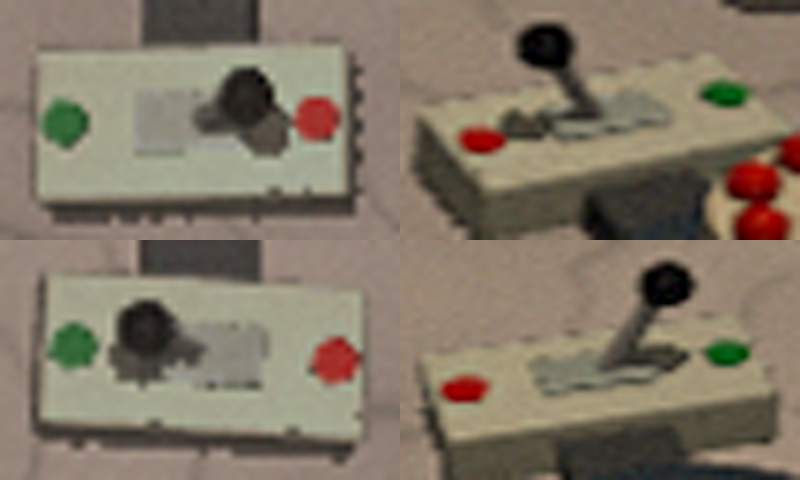

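Both views agree to within 3 mm on the marks at z=36 and the knobs at z=87:
- **Cake's pod:** middle (535,213), yaw about 8°, knob (540,181). It must go to +y.
- **Empty plate's pod:** middle (555,-152), yaw about 3°, knob (554,-121). It must go to -y.

The crop confirms which way each lever leans. I'll push both with shut fingers, starting from the gap between the pods.

Request:
send_rows:
  offset:
    - [0.08, -0.05, 0]
    - [0.21, -0.13, 0.04]
    - [0.35, -0.21, 0.08]
    - [0.48, -0.29, 0.12]
    - [0.61, -0.37, 0.15]
  twist: [0.02, 0.04, 0.07, 0.1, 0.114]
  jaw: 0
  squeeze: 20

```text
time: 0.6
ee_pos: [283.2, -351.9, 185.2]
ee_rot: [-179.9, 0.0, 4.9]
wrist_force: [0.8, -1.1, 0.0]
width: 12.3
gripper_force: 0.0
```

Request:
send_rows:
  offset:
    - [0.11, -0.09, 0]
    - [0.22, -0.19, 0]
    - [0.33, -0.29, 0]
    - [0.44, -0.39, 0]
    - [0.55, -0.49, 0]
  twist: [0, 0, 0, 0, 0]

```text
time: 1.1
ee_pos: [435.0, -191.3, 186.1]
ee_rot: [-180.0, 0.0, 5.0]
wrist_force: [1.1, 0.2, -0.3]
width: 0.3
gripper_force: 0.0
```

Request:
send_rows:
  offset:
    - [0.11, -0.09, 0]
    - [0.22, -0.18, 0]
    - [0.32, -0.27, 0]
    - [0.42, -0.36, 0.05]
    - [0.42, -0.36, 0.12]
  twist: [0, 0, 0, 0, 0]

```text
time: 1.6
ee_pos: [552.8, -71.0, 150.2]
ee_rot: [-180.0, -0.1, 5.2]
wrist_force: [-0.3, 0.1, -0.8]
width: -0.0
gripper_force: 0.0
```

```bash
python3 - <<'E'
from cell import status, optics
import cv2
im=optics.capture("top"); cv2.imwrite("pics/w0.png",cv2.resize(im[140:260,180:350,::-1],None,fx=4,fy=4))
w=optics.capture("wrist"); cv2.imwrite("pics/w1.png",w[:,:,::-1])
print(status.get_state()['ee_pos'])
E
```

```text
[548.88971925 -73.19360659 146.35247904]
```

View pics/w1.png

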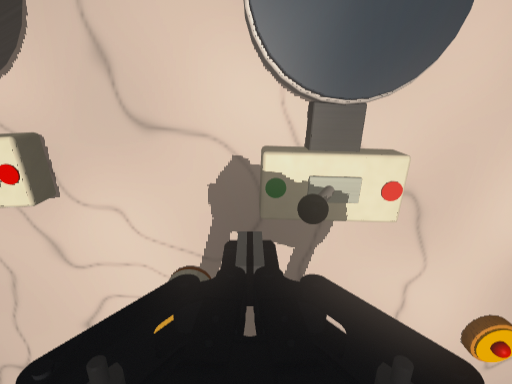

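The wrist view shows the knob at (313,208), leaning to green (276,187), with red at (392,190). The shut fingertips are at (250,235), clear of the knob on the green side. I'll go down now.

Request:
send_rows:
  offset:
    - [0.005, 0, 0.06]
    - [0.01, 0, 0.14]
    - [0.015, 0, 0.2]
    - [0.015, 0, 0.245]
    - [0.015, 0, 0.245]
  twist: [0, 0, 0, 0, 0]

```text
time: 2.2
ee_pos: [553.6, -74.4, 75.3]
ee_rot: [-180.0, 0.2, 4.9]
wrist_force: [0.2, 0.0, -0.2]
width: 0.1
gripper_force: 0.0
```

Request:
send_rows:
  offset:
    - [0, 0.02, 0]
    - [0, 0.04, 0]
    - [0, 0.06, 0]
    - [0, 0.08, 0]
    - [0, 0.1, 0]
  twist: [0, 0, 0, 0, 0]

```text
time: 2.7
ee_pos: [558.8, -102.3, 79.6]
ee_rot: [-179.8, -0.2, 5.0]
wrist_force: [-0.3, 12.5, 15.6]
width: 0.2
gripper_force: 7.2
```

Request:
send_rows:
  offset:
    - [0, 0.015, 0]
    - [0, 0.03, 0]
    - [0, 0.045, 0]
    - [0, 0.06, 0]
    - [0, 0.07, 0]
  twist: [0, 0, 0, 0, 0]

```text
time: 3.2
ee_pos: [559.0, -125.6, 76.5]
ee_rot: [180.0, 0.0, 4.9]
wrist_force: [-0.3, 0.6, -0.7]
width: -0.1
gripper_force: 0.2
```

```bash
python3 - <<'E'
from cell import status, optics
import cv2
w=optics.capture("wrist"); s=optics.capture("scene")
import numpy as np
cv2.imwrite("pics/w2.png",np.hstack([cv2.resize(w[100:300,180:440,::-1],(400,308)),cv2.resize(s[150:240,160:277,::-1],(400,308))]))
t=status.get_state();print(t['ee_pos'],t['wrist_force'],t['time'])
E
```

```text
[ 558.81648519 -125.63611088   76.24415544] [ 0.23043097  0.39521171 -0.19800736] 3.3
```

View pics/w2.png

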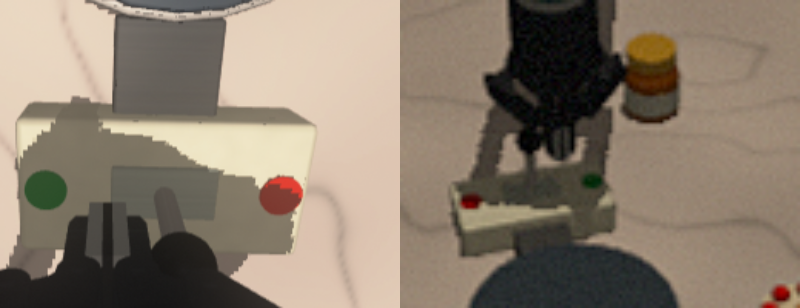

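The lever is near upright and the fingers are on the right side of it, so I'll keep pushing slowly.

Request:
send_rows:
  offset:
    - [0, 0.012, 0]
    - [0, 0.025, 0]
    - [0, 0.038, 0]
    - [0, 0.05, 0]
    - [0, 0.05, 0]
  twist: [0, 0, 0, 0, 0]

```text
time: 3.8
ee_pos: [560.6, -140.3, 76.8]
ee_rot: [180.0, -0.0, 4.9]
wrist_force: [1.3, -0.1, -0.1]
width: 0.2
gripper_force: 0.0
```

```bash
python3 - <<'E'
from cell import status, optics
import cv2
w=optics.capture("wrist"); s=optics.capture("scene")
import numpy as np
cv2.imwrite("pics/w3.png",np.hstack([cv2.resize(w[100:300,180:440,::-1],(400,308)),cv2.resize(s[150:240,160:277,::-1],(400,308))]))
E
```

```text
(no output)
```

View pics/w3.png

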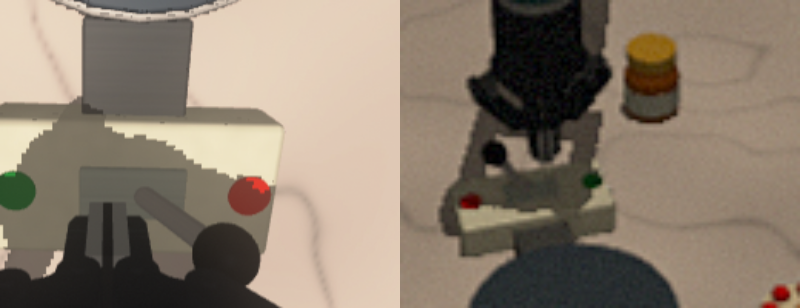

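The empty plate's lever has snapped to OFF, with its knob leaning to red. I'll back off, rise and cross to the other lever.

Request:
send_rows:
  offset:
    - [0, -0.08, 0]
    - [0.005, -0.2, -0.03]
    - [0.01, -0.34, -0.08]
    - [0.015, -0.49, -0.13]
    - [0.02, -0.63, -0.15]
  twist: [0, 0, 0, 0, 0]

```text
time: 4.4
ee_pos: [550.4, 50.9, 123.7]
ee_rot: [180.0, -0.2, 5.0]
wrist_force: [0.0, 0.2, 0.3]
width: -0.2
gripper_force: 0.0
```

Request:
send_rows:
  offset:
    - [0.005, -0.1, 0]
    - [0.01, -0.18, 0]
    - [0.012, -0.25, 0]
    - [0.015, -0.27, 0]
    - [0.015, -0.27, 0]
  twist: [-0.01, -0.02, -0.03, -0.035, -0.035]

```text
time: 4.9
ee_pos: [547.5, 130.6, 121.7]
ee_rot: [180.0, 0.0, 8.1]
wrist_force: [-1.0, -0.4, -0.6]
width: -0.3
gripper_force: 0.0
```

```bash
python3 - <<'E'
from cell import status, optics
import cv2
w=optics.capture("wrist"); s=optics.capture("scene")
import numpy as np
cv2.imwrite("pics/w4.png",np.hstack([cv2.resize(w[:,:,::-1],(400,300)),cv2.resize(s[150:240,240:357,::-1],(400,300))]))
t=status.get_state();print(t['ee_pos'],t['ee_rot'],t['wrist_force'],t['time'])
E
```

```text
[547.68175264 129.32116233 121.71653012] [1.79972226e+02 8.58948527e-03 7.93691507e+00] [1.13060347 0.15759275 0.53160299] 5.0
```

View pics/w4.png

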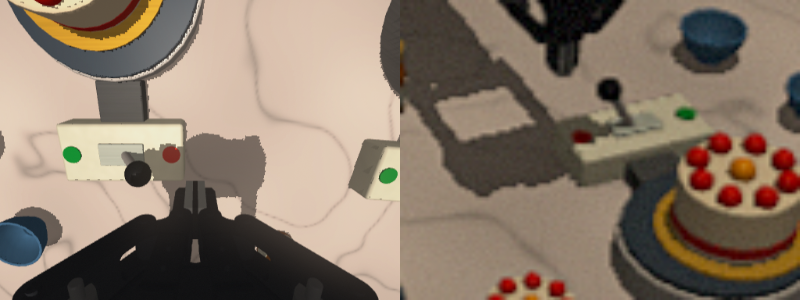

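The wrist half shows the knob at (137,173), leaning to red (172,155), with the fingers at (195,190) on its red side. I'll lower, approach, then push slowly while rising along the knob's arc, which should keep the rubbing force low.

Request:
send_rows:
  offset:
    - [0, 0, 0.05]
    - [0, 0, 0.11]
    - [0, 0, 0.15]
    - [0, -0.03, 0.15]
    - [0, -0.06, 0.15]
  twist: [0, 0, 0, 0, 0]

```text
time: 5.5
ee_pos: [545.0, 148.2, 76.6]
ee_rot: [-180.0, 0.0, 7.9]
wrist_force: [0.7, 0.3, 0.2]
width: -0.1
gripper_force: 0.0
```

Request:
send_rows:
  offset:
    - [0, -0.01, 0]
    - [0, -0.02, -0.002]
    - [0, -0.03, -0.006]
    - [0, -0.04, -0.01]
    - [0, -0.05, -0.014]
  twist: [0, 0, 0, 0, 0]

```text
time: 6.0
ee_pos: [543.4, 162.1, 81.7]
ee_rot: [179.9, -0.1, 7.9]
wrist_force: [-1.5, -6.5, 4.5]
width: -0.3
gripper_force: 3.7
```

The forces are gentle, so I'll continue.

Request:
send_rows:
  offset:
    - [0, -0.01, -0.003]
    - [0, -0.02, -0.006]
    - [0, -0.03, -0.009]
    - [0, -0.04, -0.011]
    - [0, -0.05, -0.012]
  twist: [0, 0, 0, 0, 0]

```text
time: 6.5
ee_pos: [542.6, 176.7, 87.8]
ee_rot: [179.9, -0.3, 7.9]
wrist_force: [-1.3, -7.3, 13.3]
width: -0.1
gripper_force: 5.8
```

Request:
send_rows:
  offset:
    - [0, -0.012, 0]
    - [0, -0.024, 0]
    - [0, -0.036, 0]
    - [0, -0.048, 0]
    - [0, -0.06, 0]
  twist: [0, 0, 0, 0, 0]

```text
time: 7.0
ee_pos: [538.0, 195.9, 84.0]
ee_rot: [-180.0, 0.1, 8.0]
wrist_force: [-0.0, 0.6, -0.3]
width: 0.1
gripper_force: 0.0
```

Request:
send_rows:
  offset:
    - [0, -0.012, 0]
    - [0, -0.024, 0]
    - [0, -0.036, 0]
    - [0, -0.048, 0]
    - [0, -0.048, 0]
  twist: [0, 0, 0, 0, 0]

```text
time: 7.5
ee_pos: [536.3, 210.2, 84.5]
ee_rot: [-180.0, 0.0, 8.0]
wrist_force: [0.8, 0.3, 0.3]
width: -0.2
gripper_force: 0.0
```

```bash
python3 - <<'E'
from cell import status, optics
import cv2
w=optics.capture("wrist"); s=optics.capture("scene")
import numpy as np
cv2.imwrite("pics/w5.png",np.hstack([cv2.resize(w[:,:,::-1],(400,300)),cv2.resize(s[150:240,240:357,::-1],(400,300))]))
E
```

```text
(no output)
```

View pics/w5.png

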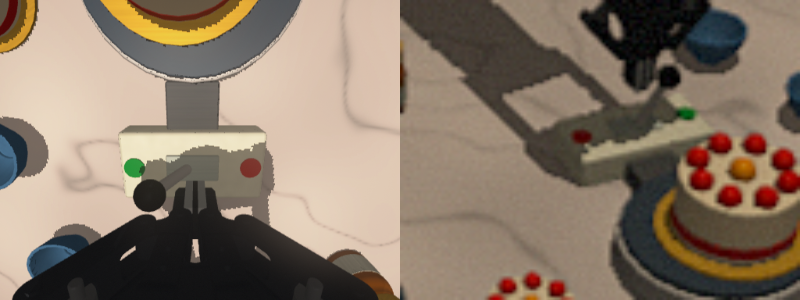

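The cake plate's lever now leans to green: the knob is at (149,195) and the green mark at (134,168). I'll back off and rise, then check.

Request:
send_rows:
  offset:
    - [0, 0.05, 0]
    - [0, 0.1, -0.03]
    - [0, 0.15, -0.12]
    - [0, 0.2, -0.25]
    - [0, 0.22, -0.35]
  twist: [0, 0, 0, 0, 0]

```text
time: 8.1
ee_pos: [546.2, 141.7, 192.6]
ee_rot: [180.0, -0.1, 7.8]
wrist_force: [0.8, 0.7, 0.8]
width: 0.1
gripper_force: 0.0
```

Request:
send_rows:
  offset:
    - [-0.1, 0.08, -0.02]
    - [-0.2, 0.16, -0.04]
    - [-0.25, 0.2, -0.05]
    - [-0.25, 0.2, -0.05]
    - [-0.25, 0.2, -0.05]
  twist: [0, 0, 0, 0, 0]

```text
time: 8.6
ee_pos: [479.9, 73.6, 205.4]
ee_rot: [180.0, -0.1, 7.9]
wrist_force: [-0.4, 0.2, -0.4]
width: 0.1
gripper_force: 0.0
```

```bash
python3 - <<'E'
from h import *
bx={'top':{'two':(178,188,232,220),'one':(288,196,340,228)},'scene':{'two':(283,165,333,206),'one':(172,180,226,224)}}
old={n:cv2.imread(f'pics/{n}.png') for n in bx}; out=[]
for n in bx:
    im=np.ascontiguousarray(optics.capture(n)[:,:,::-1]); V=im.max(2)
    for p,b in bx[n].items():
        for a,c in blobs(im,V<40,b): print(n,p,a,c,np.round(onz(n,c,87)[:2]))
    out.append(cv2.resize(im[130:290,100:420] if n=='top' else im[140:280,90:400],(800,300)))
cv2.imwrite('pics/fin.png',np.vstack(out))
E
```

```text
top two 21 [191.6 200.8] [531. 242.]
top two 6 [218.5 215.3] [495. 151.]
top one 21 [326.3 208.3] [ 558. -183.]
scene two 20 [329.2 166.4] [504. 293.]
scene two 31 [318.3 172.7] [530. 245.]
scene two 20 [307.6 203. ] [672. 162.]
scene one 39 [187.3 194.6] [ 558. -183.]
```

View pics/fin.png

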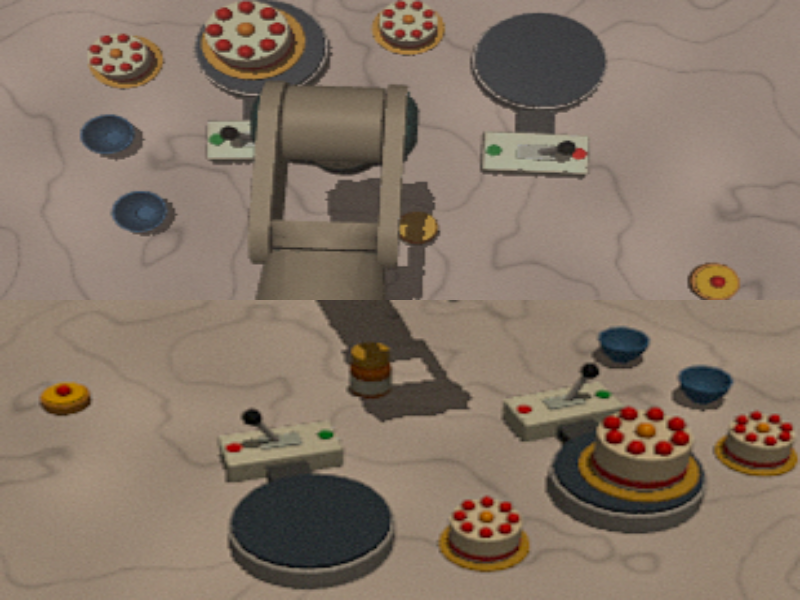

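Both knobs sit at their new stops, about 31 mm past mid-pod: the cake plate's at (531,243), ON, and the empty plate's at (558,-183), OFF. Everything else stands where it was, and the arm is clear.

```bash
python3 -c "
from cell import job; print(job.hand_in())"
```

```text
the job is handed in; nothing more can be done
None
```

The cake plate's lever is now at ON and the empty plate's lever at OFF; the cake, jar, ramekin and tart look unmoved in the last pictures, and the job is handed in, though no verdict came back.

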